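Tuck the drip plate under the splash flap and hold it down

TASK

Refit the drip tray's grille: pick the loose drip plate up by its black grip, tuck its rear edge under the hanging splash flap without lifting the flap (its top is wet and would spill behind the tray), and let the plate down into the tray's recess. Then press it down flat on its seat against the two spring lifters and finish like that, still holding it down, so that I can turn the clips; leave the cups, the tamper and the milk jug alone.

Things in the scene. Friction and masses are not known exactly. Their poses are not given: they have to be found in the camera images.
- drip_tray: Fixed stainless drip tray right of the scale, 200 mm front to back (open turn clips stand 15 mm out in front), 248 mm wide, splash back 79 mm high along its rear. Origin: centre of its underside, on the worktop; x points to its rear (splash back), y to its left, z up
- recess (a point): centre of the plate's place in the tray, at seat height: tray frame x = -11, y = 0, z = 22 mm; axes as the tray's. The recess is 166 mm long (x) between the front rim and a rear stop rib and 236 mm wide, so the plate has 4 mm play to front and rear and 5 mm to each side. Front and side rims rise 6 mm above the seat, the rib 8 mm
- lifters (a point): point on the front seat half-way between two white spring lifters (round pins 10 mm across, 80 mm to the left and right of this point, 70 mm in front of the recess's centre). They stand 7 mm above the seat and hold the plate's front edge up; going flush takes about 9 N together, about 10 N of push on the plate's grip
- flap_edge (a point): middle of the lower edge of the splash flap, a sheet 222 mm wide hanging from a free hinge (tray frame x = 90, z = 76 mm) forward and down at 40 degrees; moves with it. The point is the centre of a hem 4.4 mm thick; at rest at tray frame x = 47, z = 40 mm: 16 mm free above the seat, overlapping the rear 25 mm of the recess
- splash_flap (a joint): hinge of the flap: 0 hanging at rest, grows (rad) as its edge is pushed or lifted up; it falls back by its weight; 0.15 rad is about 6 mm at the edge
- drip_plate: loose stainless grille, 0.24 to 0.39 kg, 158 mm front to rear (x), 226 mm wide (y), 4 mm thick. Origin: centre of its underside; x points to its rear edge (the one to tuck), z up. It starts flat on the worktop left of the scale, rear edge away from the robot. Tall appliances stand behind it (x over 0.62 m), so draw it back before carrying it across the scale (0.12 m high)
- plate_grip (a point): point on the plate's black upright grip to grasp: the grip is 12 mm thick (x), 80 mm long (y) and 38 mm high above the plate; this point is in its middle, 22 mm above the plate's upper face, 25 mm in front of the plate's centre; axes as the plate's. Grasp it from above, the fingers closing along x
- plate_rear (a point): middle of the plate's rear edge, on its underside
- plate_front (a point): middle of the plate's front edge, on its underside
- espresso_cup_1: white espresso cup, 64x86x56 mm, at the far left; leave alone
- espresso_cup_2: white espresso cup, 60x82x52 mm, at the far left; leave alone
- tamper: tamper with wooden knob, 58 mm diameter, 99 mm high, to the right of the tray; leave alone
- milk_jug: small steel milk jug, 60x90x88 mm, to the right of the tray; leave alone

How it is judged:
On the way, in this order (a step that is already met when the one before it is completed fails the run):
1. the plate is lifted clear of the worktop (height (world z) of plate_grip above 0.1 m), for 0.1 s.
2. the plate's rear edge is under the flap, at least 12 mm past the flap's edge (x of plate_rear in the frame of drip_tray above 0.059 m and z of plate_rear in the frame of drip_tray below 0.036 m and y of plate_rear in the frame of drip_tray between -0.012 and 0.012 m), for 0.1 s.
At the end, for the whole second after the job is handed in: The plate lies in the recess, rear edge at least 12 mm under the flap, flat on its seats (front and rear within 2.5 mm, tilt below 0.03 rad) with the lifters pressed in, still; the flap hangs at rest; the gripper still holds the plate down (over 3 N) (x of plate_rear in the frame of drip_tray between 0.059 and 0.075 m and y of plate_rear in the frame of drip_tray between -0.008 and 0.008 m and z of each of plate_rear, plate_front in the frame of drip_tray below 0.0245 m and angle between drip_plate's own z axis and vertical below 0.03 rad and contact force between the fingers and drip_plate above 3 N and linear speed of drip_plate below 0.02 m/s and value of joint splash_flap below 0.05 rad); the arm keeps its last pose, push and grip.
It fails at once if the splash flap is lifted (more than 0.15 rad, about 6 mm at its edge) (value of joint splash_flap above 0.15 rad).
It fails at once if a bystander (cup, tamper, milk jug) is moved more than 25 mm (distance of any of espresso_cup_1, espresso_cup_2, tamper, milk_jug from where it was at the start of the episode above 0.025 m).
It also fails if it takes over 45 s, if anything falls off the work surface, if the arm or the gripper's body presses on something with over 40 N, if the wrist force passes 120 N, or if a joint passes its speed limit or range.

ROBOT

A 6-joint arm with a two-finger parallel gripper is mounted at the origin on a cart in front of the work surface, level with it; the furniture and walls round the work are solid. World frame = base frame: x ahead of the robot, y to its left, z up, the work surface at z = 0. Lengths are in m, angles in rad, forces in N, time in s.
With the tool pointing down it reaches from about 0.25 to 0.725 m from the base axis. Payload 4 kg.
Tool frame: the origin (TCP) lies midway between the tips of the shut fingers; the grasp point (between the pads) lies 19 mm behind it (arm.hold_point_z is the distance from the TCP to the grasp point, in m); z points along the fingers, y is the line along which they close (so a half turn about z gives the same grasp; the last joint's range is limited). The gripper opens to 85 mm and grips with 20 to 120 N. Pads are 22 mm wide; open, the fingers measure 114 mm over their backs; the gripper's body (76 mm by 85 mm) begins 54 mm behind the grasp point. The pads swing forward as they close: fully open they stand 13 mm farther back than shut.
Start: joints at [-1.134, 0.241, 0.005, 1.335, 0, 1.571], TCP at [0.212, -0.453, 0.231] pointing down, gripper open.
Joint ranges: [-2.72, 2.72], [-1.05, 1.87], [-1.09, 1.28], [-1.99, 2.15], [-1.42, 1.44], [-3.14, 3.14]. Speed limits (rad/s): [2.79, 2.79, 3.14, 3.14, 3.14, 3.14].

INTERFACE

Orientations are given as a rotation vector (axis times angle).
In Python, from plant import read_state, imaging, order, nets, arm gives the robot as it stands.
- The arm moves only by the tool jog_arm, never from a script. Its argument "deltas" is a list of rows, each a list of 3 entries, a list of its own where there are three numbers: the opening in per cent of the stroke, from 0 (shut) to 100 (fully open), then the shift along the tool's x, y, z in m, then the turn about the tool's z in rad. A call has exactly 5 rows; each row is the pose to reach, as a shift and turn from the pose commanded when the call began, along the tool's axes at that moment; what a row does not reach only later rows make up. A row lasts 1/10 s, in which the tool goes at most 50 mm and 8.59 degrees, less where a joint would pass 70% of its speed; a pose out of reach is approached as far as the arm can. A call with a gripper value outside its range is refused whole. The fingers move at their own pace and stop on an object; "grip_force" is the grip in N (left out, the last holds). Time passes only in rows, so rows that repeat a pose let the fingers close, or fill a call up. It gives the time, the measured TCP pose, the force, the opening and the grip force at its end, in the units of the state.
- read_state(): the state, without advancing time (a new reading comes with each control period).
- imaging.get_image(name): name is "scene" or "top" or "wrist"; returns the picture (400x640x3 uint8, blue, green, red); there is no depth.
- imaging.camera_params(name): a dict with "fx", "fy", "cx", "cy" (pixels), "rvec" (rotation vector, rad) and "tvec" (3), from world to camera coordinates, as OpenCV has them; the wrist camera has in their place "tool_from_camera" (4x4, takes a point from camera to tool coordinates, whose origin is the TCP and whose axes are the flange's). Camera axes: x right, y down, z forward; pixel columns grow to the right and rows downward; lengths in m; the calibration is good to about 2 mm. A picture is of the moment at which its call begins: read the wrist's pose just before it. camera_params takes no time and is no camera call.
- order.hand_in(): hands the job in; it is judged then, once.
Trained networks look in the newest picture that a camera, given by its name, has taken for a name from the list of things; names that differ only in an ending like _2 or _b are one class to them, and where a whole thing is asked for, a point or a joint stands for the part that bears it (a point fixed in the world has none). Each returns a list of dicts, best first, with "conf" (0 to 1); they miss things now and then, are a little off and sometimes report something else, mostly with a low value. They report only what shows in the picture. A call takes as long as a camera call.
- nets.boxes_of(camera, label): "pixel" ([row, column] in pixels, amid what is visible of it).
The state is a dict: "time_s": time; "joint_pos": joint angles; "qvel": joint speeds; "effort": joint torques, N m; "eef_pos": TCP position; "orientation": TCP orientation; "force": force on the tool from outside, world axes, zero at the start; "wrist_torque": the same for the moment, N m; "finger_gap": opening from 0.0 (shut) to 1.0 (fully open); "gripper_force": force on a finger pad.
Only numpy, scipy, OpenCV 4.12 (cv2) and the standard library are available. Lean on these libraries where they do the work, as an engineer would, in place of code of your own. Each camera call takes 0.05 s, during which the arm holds its last target. There are 200 camera calls.

## Working session

There is one attempt and no reset: what is moved stays moved. The work goes in short steps, Python scripts to look and compute and a tool call to move; the robot and the scene stay as the last step left them, time stands still between calls to the robot, and variables do not carry over. Pictures are saved under pics/ and viewed, at most 10 in all, crops included, and the job is handed in when it is done.

Besides the shell and the picture viewer there is one more tool, called after "Call:" by a JSON object that holds its "op" and its "data". jog_arm: Moves the arm, as the interface text tells. Its arguments: {"type":"object","properties":{"deltas":{"type":"array","items":{"type":"array"}},"grip_force":{"type":"number"}},"required":["deltas"]}

```bash
mkdir -p pics; ls
python3 - <<'E'
from plant import *
import cv2
s=read_state();print({k:s[k] for k in('time_s','eef_pos','orientation','finger_gap','force')})
for c in('top','scene'):
    cv2.imwrite(f'pics/{c}1.png',imaging.get_image(c)); print(c,imaging.camera_params(c))
    for n in ('drip_tray','drip_plate','plate_grip','flap_edge'):
        print(n,[(d['pixel'],round(d['conf'],2)) for d in nets.boxes_of(c,n)][:3])
print(imaging.camera_params('wrist'),arm.hold_point_z)
E
```

```text
pics
{'time_s': 0.0, 'eef_pos': array([ 0.21124416, -0.4524902 ,  0.23040177]), 'orientation': array([-3.06497658e+00, -6.80176029e-01,  7.62609901e-04]), 'finger_gap': 0.9950447484247233, 'force': array([-0.79658332,  0.05531117, -0.06869304])}
top {'fx': 513.8127276380278, 'fy': 513.8127276380278, 'cx': 323.18006202574173, 'cy': 203.6693214378929, 'rvec': array([ 2.11212495, -1.39386848,  0.49561043]), 'tvec': array([-0.19254759,  0.45145456,  2.01747111])}
drip_tray [([243.9, 391.0], 0.82)]
drip_plate []
plate_grip [([203.5, 249.6], 0.67)]
flap_edge [([175.0, 215.7], 0.37)]
scene {'fx': 382.0308393554137, 'fy': 382.0308393554137, 'cx': 316.13999125219124, 'cy': 207.11648496820226, 'rvec': array([ 0.64742369, -2.69138707,  1.07675742]), 'tvec': array([0.47899433, 0.19851209, 1.40150302])}
drip_tray [([156.2, 344.6], 0.67)]
drip_plate []
plate_grip [([286.1, 285.2], 0.62), ([154.0, 343.5], 0.5)]
flap_edge [([147.5, 331.2], 0.66)]
{'fx': 333.27874047984284, 'fy': 333.27874047984284, 'cx': 317.27394895954575, 'cy': 195.36529653546486, 'tool_from_camera': array([[-3.53807007e-06, -9.52703416e-01, -3.03901631e-01,
         7.87421675e-02],
       [ 9.99999653e-01,  2.49898991e-04, -7.95052304e-04,
         8.08978977e-04],
       [ 8.33393757e-04, -3.03901528e-01,  9.52703084e-01,
        -1.43835515e-01],
       [ 0.00000000e+00,  0.00000000e+00,  0.00000000e+00,
         1.00000000e+00]])} 0.0187
```

View pics/top1.png

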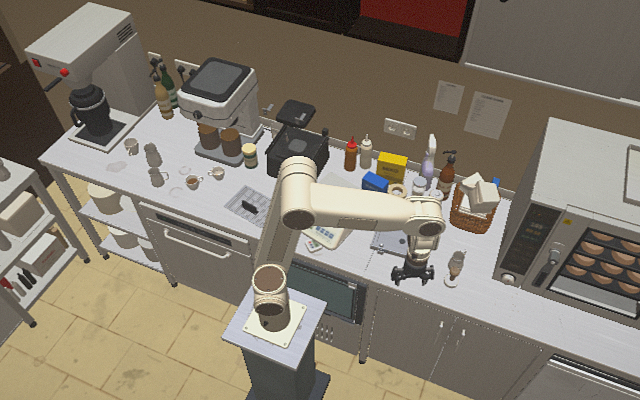

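View pics/scene1.png

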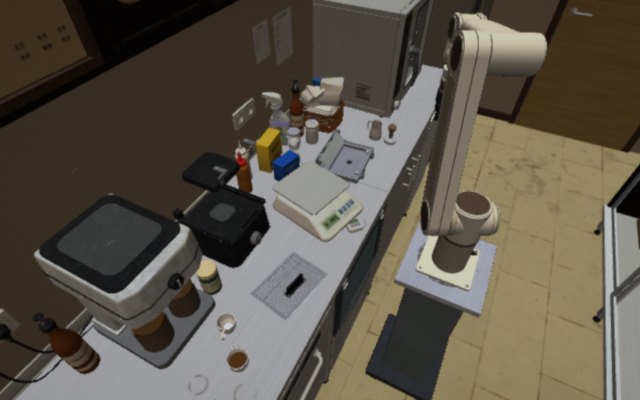

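The top view shows the plate's grip at about (248,207) and the tray half hidden behind the gripper at about (390,243). In the scene view, the grip is at about (294,285) and the tray at about (345,158).

```bash
cat > h.py <<'E'
from plant import *
import cv2, numpy as np
from scipy.spatial.transform import Rotation as R
def cam(c,s=None):
    p=imaging.camera_params(c)
    K=np.array([[p['fx'],0,p['cx']],[0,p['fy'],p['cy']],[0,0,1]])
    if c=='wrist':
        s=s or read_state(); T=np.eye(4);T[:3,:3]=R.from_rotvec(s['orientation']).as_matrix();T[:3,3]=s['eef_pos']
        W=np.linalg.inv(T@p['tool_from_camera'])
    else:
        W=np.eye(4);W[:3,:3]=R.from_rotvec(p['rvec']).as_matrix();W[:3,3]=p['tvec']
    return K,W
def hit(KW,u,v,z):
    K,W=KW;o=-W[:3,:3].T@W[:3,3];d=W[:3,:3].T@np.linalg.solve(K,[u,v,1])
    return o+d*(z-o[2])/d[2]
def proj(KW,P):
    K,W=KW;q=(np.atleast_2d(P)@W[:3,:3].T+W[:3,3])@K.T;return q[:,:2]/q[:,2:]
E
python3 - <<'E'
from h import *
np.set_printoptions(precision=3,suppress=True)
S=cam('scene');T=cam('top')
print('grip',hit(S,294,285,.026),hit(T,249.6,203.5,.026),'ends',hit(S,287,294,.03),hit(S,303,275,.03))
for q in((289,253),(326,272),(288,318),(252,293)):print('plate c',hit(S,*q,.004))
print('tray',hit(S,350,158,.02),hit(T,391,243.9,.02))
for n in('tamper','milk_jug'):pass
im=cv2.imread('pics/scene1.png')[110:210,290:420];cv2.imwrite('pics/c1.png',cv2.resize(im,None,fx=6,fy=6,interpolation=cv2.INTER_CUBIC))
E
```

```text
grip [0.44  0.357 0.026] [0.459 0.352 0.026] ends [0.443 0.4   0.03 ] [0.431 0.31  0.03 ]
plate c [0.532 0.234 0.004]
plate c [0.373 0.246 0.004]
plate c [0.405 0.462 0.004]
plate c [0.56  0.438 0.004]
tray [ 0.545 -0.362  0.02 ] [ 0.505 -0.312  0.02 ]
```

View pics/c1.png

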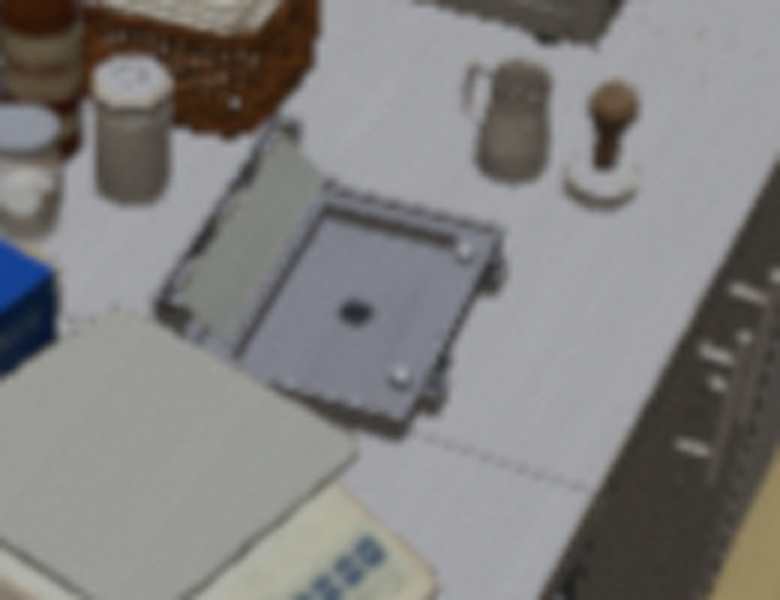

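The crop shows the white lifters at crop (465,245) and (400,377). The flap's lower edge runs from about (325,185) to (232,352).

Run:
```python
from h import *
np.set_printoptions(precision=4,suppress=True)
S=cam('scene')
f=lambda x,y,z:hit(S,290+x/6-.4,110+y/6-.4,z)
r,l=f(465,245,.029),f(400,377,.029)
print('lifters',r,l,np.linalg.norm(l-r),'yaw',np.arctan2(-(l-r)[0],(l-r)[1]))
print('flap',f(325,185,.04),f(232,352,.04))
cv2.imwrite('pics/w1.png',imaging.get_image('wrist'))
```

```text
lifters [ 0.4918 -0.4402  0.029 ] [ 0.4762 -0.2717  0.029 ] 0.1691532921058485 yaw 0.09238260553074187
flap [ 0.6163 -0.4474  0.04  ] [ 0.5937 -0.2288  0.04  ]
```

View pics/w1.png

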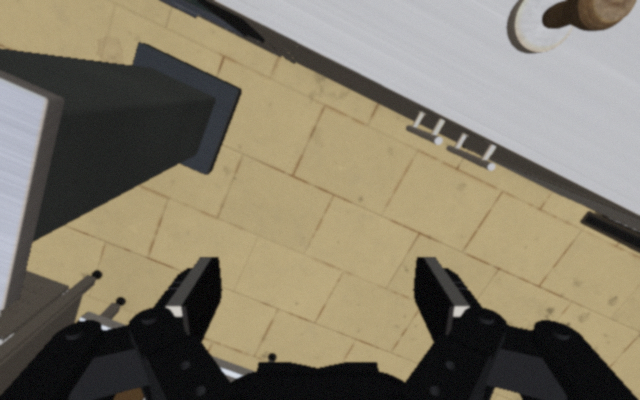

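The wrist view shows only the floor and the worktop's edge, with the tamper at the upper right. I'm moving to look over the tray.

Call:
{"op": "jog_arm", "data": {"deltas": [[100, [0.04, -0.006, -0.03], -0.13], [100, [0.08, -0.012, -0.06], -0.26], [100, [0.12, -0.02, -0.09], -0.4], [100, [0.16, -0.027, -0.1], -0.53], [100, [0.2, -0.033, -0.1], -0.66]]}}

```text
time_s: 1.05
eef_pos: [0.3807, -0.3382, 0.3341]
orientation: [2.672, 1.642, 0.003]
force: [0.6, -0.8, 0.0]
finger_gap: 0.998
gripper_force: 0.0
```

Call:
{"op": "jog_arm", "data": {"deltas": [[100, [0.02, 0.01, 0], -0.12], [100, [0.04, 0.02, 0], -0.24], [100, [0.06, 0.03, 0], -0.36], [100, [0.076, 0.04, 0], -0.47], [100, [0.076, 0.04, 0], -0.47]]}}

```text
time_s: 1.55
eef_pos: [0.4507, -0.2879, 0.3309]
orientation: [-2.222, -2.221, -0.001]
force: [-1.2, -0.1, -1.1]
finger_gap: 0.997
gripper_force: 0.0
```

Run:
```python
from h import *
s=read_state();print(s['eef_pos'],s['orientation'],s['joint_pos'])
im=imaging.get_image('wrist');cv2.imwrite('pics/w2.png',im);cv2.imwrite('pics/w2b.png',cv2.resize(im,(800,500),interpolation=cv2.INTER_CUBIC))
import pickle;pickle.dump(cam('wrist',s),open('w2.pkl','wb'))
```

```text
[ 0.4506666  -0.28792679  0.33088771] [-2.22167296e+00 -2.22085146e+00 -7.34929894e-04] [-5.68816228e-01  2.96358378e-01  3.35455057e-01  1.61003981e+00
  5.11451520e-04  1.00234989e+00]
```

View pics/w2b.png

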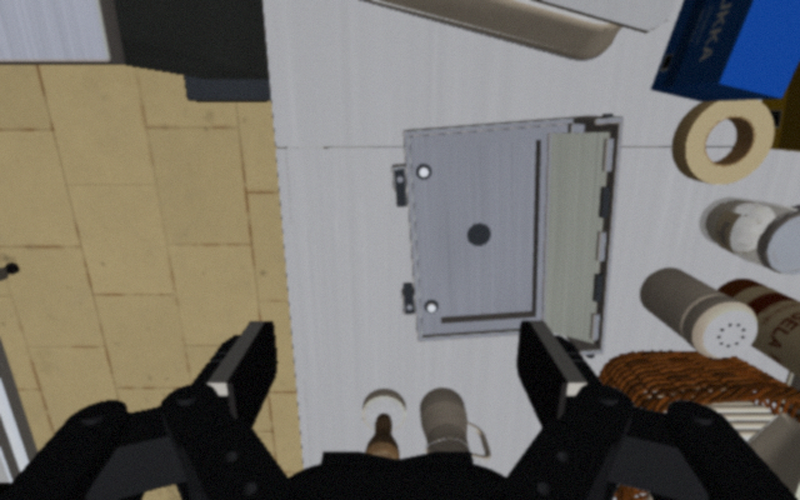

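The wrist view shows the whole tray: lifters at (424,172) and (431,307), the drain at (479,234), and the flap edge at about x=546.

Run:
```python
from h import *
import pickle
np.set_printoptions(precision=4,suppress=True)
W=pickle.load(open('w2.pkl','rb'));im=cv2.imread('pics/w2.png').min(2)
P=[]
for x,y in((424,172),(431.5,307.5)):
    x,y=int(x*.8),int(y*.8);c=im[y-9:y+10,x-9:x+10].astype(float);m=(c>c.max()-45)
    v,u=np.nonzero(m);print(m.sum(),x-9+u.mean(),y-9+v.mean());P.append(hit(W,x-9+u.mean(),y-9+v.mean(),.029))
l,r=P;print(l,r,np.linalg.norm(l-r));d=l-r;a=np.arctan2(-d[0],d[1]);print('yaw',a)
ex=np.array([np.cos(a),np.sin(a),0]);ey=np.array([-ex[1],ex[0],0])
c=(l+r)/2+81*ex*1e-3;c[2]=0;print('tray',c)
g=lambda x,y,z:c+ex*x+ey*y+[0,0,z]
q=proj(W,[g(.047,.111,.04),g(.047,-.111,.04),g(-.1,.124,.028),g(-.1,-.124,.028),g(.069,0.0,.03)])/.8
print(q)
for p in((405,132),(417,337)):print('frontcorner',hit(W,p[0]*.8,p[1]*.8,.028))
```

```text
33 338.6060606060606 137.4848484848485
23 344.9130434782609 246.2173913043478
[ 0.4802 -0.2714  0.029 ] [ 0.4925 -0.4309  0.029 ] 0.15996031346198233
yaw 0.07718911745776716
tray [ 0.5671 -0.3449  0.    ]
[[548.7783 132.6513]
 [542.5496 328.2623]
 [402.4048 130.5307]
 [417.3577 341.251 ]
 [562.2716 233.6179]]
frontcorner [ 0.4605 -0.2304  0.028 ]
frontcorner [ 0.4764 -0.4704  0.028 ]
```

Call:
{"op": "jog_arm", "data": {"deltas": [[100, [0.05, 0, 0], 0], [100, [0.1, 0, 0], 0], [100, [0.15, 0, 0], 0], [100, [0.2, 0, 0], 0], [100, [0.25, 0, 0], 0]]}}

```text
time_s: 2.1
eef_pos: [0.4492, -0.0384, 0.3316]
orientation: [2.23, 2.212, 0.0]
force: [1.4, -0.7, -0.7]
finger_gap: 1.0
gripper_force: 0.0
```

Call:
{"op": "jog_arm", "data": {"deltas": [[100, [0.05, 0, 0], 0], [100, [0.1, 0, 0], 0.03], [100, [0.15, 0, 0], 0.06], [100, [0.2, 0, 0], 0.1], [100, [0.25, 0, 0], 0.13]]}}

```text
time_s: 2.6
eef_pos: [0.4508, 0.2117, 0.3318]
orientation: [2.369, 2.062, 0.001]
force: [1.9, -0.1, -0.6]
finger_gap: 1.0
gripper_force: 0.0
```

Run:
```python
from h import *
s=read_state();print(s['eef_pos'],R.from_rotvec(s['orientation']).as_matrix()[:,:2],s['joint_pos'])
```

```text
[0.45075473 0.21166269 0.33176178] [[ 1.38092829e-01  9.90418761e-01]
 [ 9.90419289e-01 -1.38092694e-01]
 [-5.83013660e-05  1.04165916e-03]] [ 4.39388454e-01  2.17429753e-01  2.33468492e-01  1.58599442e+00
 -6.17877233e-04  2.14872003e+00]
```

Call:
{"op": "jog_arm", "data": {"deltas": [[100, [0.045, -0.01, 0.01], 0], [100, [0.085, -0.02, 0.035], 0], [100, [0.12, -0.025, 0.07], 0], [100, [0.137, -0.029, 0.11], 0], [100, [0.137, -0.029, 0.13], 0]]}}

```text
time_s: 3.1
eef_pos: [0.439, 0.3508, 0.1973]
orientation: [-2.364, -2.068, 0.008]
force: [-0.6, -0.6, 0.5]
finger_gap: 0.994
gripper_force: 0.0
```

Run:
```python
from h import *
s=read_state();print(s['eef_pos'],s['orientation'])
im=imaging.get_image('wrist');cv2.imwrite('pics/w3.png',im);cv2.imwrite('pics/w3b.png',cv2.resize(im,(800,500),interpolation=cv2.INTER_CUBIC))
import pickle;pickle.dump((cam('wrist',s),s['eef_pos'],s['orientation']),open('w3.pkl','wb'))
print([(d['pixel'],d['conf']) for d in nets.boxes_of('wrist','plate_grip')])
```

```text
[0.43897808 0.35082768 0.19728732] [-2.364386   -2.06811426  0.00794685]
[([161.6, 349.7], 0.7)]
```

View pics/w3b.png

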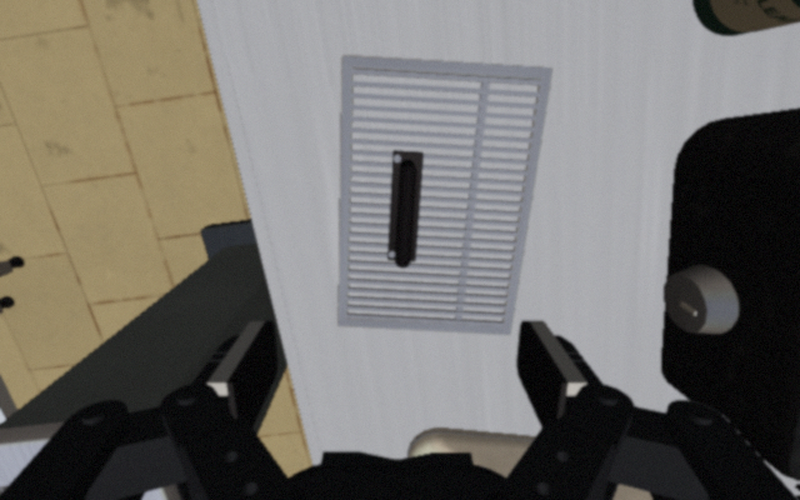

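The plate's corners are at (345,56), (552,68), (510,333) and (340,326). The grip runs from about (408,165) to (402,265).

Run:
```python
from h import *
import pickle
np.set_printoptions(precision=4,suppress=True)
W,e,o=pickle.load(open('w3.pkl','rb'))
px=[(345,56),(552,68),(510,333),(340,326)]
P=np.array([hit(W,(u+.5)*.8-.5,(v+.5)*.8-.5,.004)[:2] for u,v in px]);print(P)
M=np.array([[-.079,.113],[.079,.113],[.079,-.113],[-.079,-.113]])
c=P.mean(0);A=(P-c).T@M;a=np.arctan2(A[1,0]-A[0,1],A[0,0]+A[1,1])
Rm=np.array([[np.cos(a),-np.sin(a)],[np.sin(a),np.cos(a)]])
print('c',c,'yaw',a,'res',P-c-M@Rm.T)
g=c+Rm@[-.025,0];print('grip',g)
top=[np.r_[g+Rm@[0,y],.042] for y in(-.04,.04)];print('grip top ends pred',proj(W,top)/.8)
m=R.from_rotvec(o).as_matrix();print(m)
ya=np.arctan2(m[1,0],m[0,0]);print('tool yaw',ya,'turn',-(a+np.pi/2-ya))
for z in(.008,):print('delta tool',m.T@(np.r_[g,z]-e))
```

```text
[[0.4168 0.4712]
 [0.5687 0.4424]
 [0.5263 0.2229]
 [0.3739 0.2503]]
c [0.4714 0.3467] yaw -0.18824307805563184 res [[ 0.0018 -0.0013]
 [-0.0015 -0.0005]
 [-0.0016  0.002 ]
 [ 0.0013 -0.0002]]
grip [0.4469 0.3514]
grip top ends pred [[403.1421 269.2188]
 [409.855  164.1674]]
[[ 0.1331  0.9911 -0.004 ]
 [ 0.9911 -0.1331 -0.0031]
 [-0.0036 -0.0036 -1.    ]]
tool yaw 1.4373197604675916 turn 0.054766511728326916
delta tool [0.0023 0.0084 0.1893]
```

Call:
{"op": "jog_arm", "data": {"deltas": [[100, [0.002, 0.008, 0.05], 0.055], [100, [0.002, 0.008, 0.1], 0.055], [100, [0.002, 0.008, 0.15], 0.055], [100, [0.002, 0.008, 0.175], 0.055], [100, [0.002, 0.008, 0.188], 0.055]]}}

```text
time_s: 3.7
eef_pos: [0.4487, 0.3496, 0.0121]
orientation: [2.424, 1.998, -0.004]
force: [-0.5, -0.4, 0.1]
finger_gap: 1.0
gripper_force: 0.0
```

Call:
{"op": "jog_arm", "data": {"deltas": [[0, [0, 0, 0], 0], [0, [0, 0, 0], 0], [0, [0, 0, 0], 0], [0, [0, 0, 0], 0], [0, [0, 0, 0], 0]], "grip_force": 80}}

```text
time_s: 4.2
eef_pos: [0.449, 0.3521, 0.0147]
orientation: [-2.42, -2.002, -0.003]
force: [-3.2, 2.2, 0.5]
finger_gap: 0.137
gripper_force: 0.7
```

Call:
{"op": "jog_arm", "data": {"deltas": [[0, [0, 0, 0], 0], [0, [0, 0, 0], 0], [0, [0, 0, -0.01], 0], [0, [0, 0, -0.02], 0], [0, [0, 0, -0.03], 0]]}}

```text
time_s: 4.7
eef_pos: [0.4487, 0.3512, 0.0439]
orientation: [2.421, 2.002, -0.001]
force: [-0.6, 0.4, -3.5]
finger_gap: 0.131
gripper_force: 78.7
```

Run:
```python
from h import *
np.set_printoptions(precision=4,suppress=True)
for i in range(3):
    s=read_state();print(s['eef_pos'],s['orientation'],s['force'],s['wrist_torque'],s['finger_gap'],s['gripper_force'])
    im=imaging.get_image('wrist')
print(np.array(s['joint_pos']))
```

```text
[0.4487 0.3512 0.0439] [ 2.4211  2.0019 -0.0008] [-0.5525  0.4355 -3.4783] [-0.0433  0.045   0.0017] 0.13061934341102055 78.69862675666809
[0.4498 0.3521 0.0459] [2.4211 2.0017 0.0045] [-0.2142  0.6613 -2.1757] [0.0307 0.0283 0.0483] 0.1261102993431198 78.83730053901672
[0.45   0.3523 0.0453] [2.421  2.0018 0.0057] [ 0.2431  0.7959 -2.0269] [-0.0315  0.0338  0.0189] 0.12675690767136724 78.83201479911804
[ 0.6642  0.5202 -0.0924  0.9546 -0.      2.424 ]
```

Call:
{"op": "jog_arm", "data": {"deltas": [[0, [0, 0, -0.03], 0], [0, [0, 0, -0.07], 0], [0, [-0.003, -0.015, -0.11], 0], [0, [-0.006, -0.03, -0.15], 0], [0, [-0.009, -0.05, -0.19], 0]]}}

```text
time_s: 5.35
eef_pos: [0.3976, 0.3514, 0.2342]
orientation: [2.422, 2.001, -0.001]
force: [0.6, -0.1, -3.5]
finger_gap: 0.121
gripper_force: 78.8
```

```bash
cat >> h.py <<'E'
def tool(s=None):
    s=s or read_state();m=R.from_rotvec(s['orientation']).as_matrix();return s['eef_pos'],m,np.arctan2(m[1,0],m[0,0])
tc=np.array([.5671,-.3449]);ta=.0772
def goal(rear,z,off=0):  # deltas to put plate rear at tray x, TCP at z
    e,m,a=tool();ex=np.array([np.cos(ta),np.sin(ta)]);g=np.r_[tc+ex*(rear-.104),z]
    print('eef',e,'yaw',a,'delta',m.T@(g-e),'turn',-(ta+np.pi/2-a))
E
python3 - <<'E'
from h import *
np.set_printoptions(precision=4,suppress=True)
goal(.03,.25); print(read_state()['joint_pos'],read_state()['time_s'])
E
```

```text
eef [0.3976 0.3514 0.2342] yaw 1.3807853561370902 delta [-0.6713  0.2266 -0.0153] turn -0.2672109706578063
[ 0.7239  0.301   0.0939  1.3644 -0.0002  2.4847] 5.35
```

Call:
{"op": "jog_arm", "data": {"deltas": [[0, [-0.03, 0.006, 0], -0.03], [0, [-0.075, 0.014, 0], -0.08], [0, [-0.12, 0.023, 0], -0.13], [0, [-0.165, 0.032, 0], -0.2], [0, [-0.21, 0.04, 0], -0.267]]}}

```text
time_s: 5.85
eef_pos: [0.3972, 0.1364, 0.233]
orientation: [2.129, 2.31, -0.001]
force: [1.3, -0.1, -2.6]
finger_gap: 0.125
gripper_force: 78.8
```

Run:
```python
from h import *
np.set_printoptions(precision=4,suppress=True)
goal(.03,.22)
```

```text
eef [0.3972 0.1364 0.233 ] yaw 1.6524098266263134 delta [-0.4932  0.0561  0.0132] turn 0.004413499831416923
```

Call:
{"op": "jog_arm", "data": {"deltas": [[0, [-0.05, 0, 0], 0], [0, [-0.1, 0, 0], 0], [0, [-0.15, 0, 0], 0], [0, [-0.2, 0, 0], 0], [0, [-0.25, 0, 0], 0]]}}

```text
time_s: 6.35
eef_pos: [0.4167, -0.1131, 0.2331]
orientation: [-2.133, -2.306, -0.0]
force: [1.0, 0.7, -3.2]
finger_gap: 0.126
gripper_force: 78.8
```

Call:
{"op": "jog_arm", "data": {"deltas": [[0, [-0.05, 0.01, 0], 0], [0, [-0.1, 0.02, 0], 0], [0, [-0.15, 0.03, 0], 0], [0, [-0.195, 0.035, 0], 0], [0, [-0.225, 0.04, 0], 0]]}}

```text
time_s: 6.85
eef_pos: [0.4744, -0.3357, 0.2322]
orientation: [-2.136, -2.303, 0.002]
force: [0.6, 1.5, -3.1]
finger_gap: 0.122
gripper_force: 78.9
```

Run:
```python
from h import *
np.set_printoptions(precision=4,suppress=True)
goal(.03,.11);s=read_state()
im=imaging.get_image('wrist');cv2.imwrite('pics/w4.png',im);cv2.imwrite('pics/w4b.png',cv2.resize(im,(800,500),interpolation=cv2.INTER_CUBIC))
import pickle;pickle.dump((cam('wrist',s),s['eef_pos'],s['orientation']),open('w4.pkl','wb'))
goal(.03,.11)
```

```text
eef [ 0.4744 -0.3357  0.2322] yaw 1.6460884560745603 delta [-0.0162  0.0179  0.1222] turn -0.0019078707203361578
eef [ 0.4752 -0.3395  0.2316] yaw 1.6433750528405224 delta [-0.0119  0.0173  0.1216] turn -0.004621273954374061
```

View pics/w4b.png

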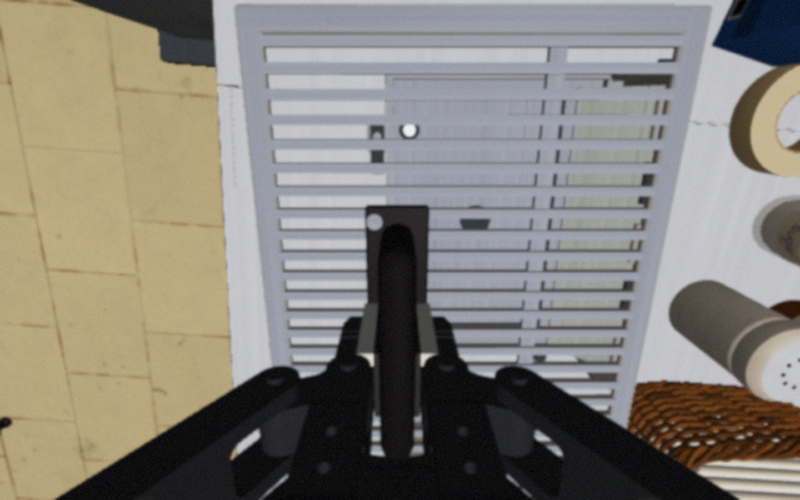

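The plate hangs level in the grip. Its left corners are at (238,8) and (712,10), and the left lifter and the drain show through the slots.

Run:
```python
from h import *
import pickle
np.set_printoptions(precision=4,suppress=True)
W,e,o=pickle.load(open('w4.pkl','rb'));m=R.from_rotvec(o).as_matrix()
for z in(-.0095,-.0055,-.0135):
    P=[m.T@(hit(W,u*.8,v*.8,e[2]+z)-e) for u,v in((238,8),(712,10))];print(P,np.linalg.norm(P[0]-P[1]))
print('expect',[.113,-.054],[.113,.104])
```

```text
[array([ 0.1097, -0.0508,  0.0095]), array([0.1091, 0.1043, 0.0093])] 0.15513259090072676
[array([ 0.1089, -0.0495,  0.0055]), array([0.1083, 0.1016, 0.0054])] 0.1510849349147975
[array([ 0.1106, -0.0522,  0.0135]), array([0.1099, 0.107 , 0.0133])] 0.15918024688665602
expect [0.113, -0.054] [0.113, 0.104]
```

Call:
{"op": "jog_arm", "data": {"deltas": [[0, [-0.006, 0.008, 0.02], 0], [0, [-0.0115, 0.0165, 0.06], 0], [0, [-0.0115, 0.0165, 0.1], 0], [0, [-0.0115, 0.0165, 0.135], 0], [0, [-0.0115, 0.0165, 0.165], 0]]}}

```text
time_s: 7.4
eef_pos: [0.4907, -0.3414, 0.0654]
orientation: [-2.131, -2.304, 0.001]
force: [0.4, -0.9, -3.0]
finger_gap: 0.123
gripper_force: 78.8
```

Run:
```python
from h import *
np.set_printoptions(precision=4,suppress=True)
s=[]
for i in range(6):
    imaging.get_image('wrist');x=read_state();s.append(np.r_[x['eef_pos'],x['force'],x['wrist_torque']])
print(np.mean(s,0),np.std(s,0),x['time_s']);goal(.03,.05)
print(sorted([d['pixel']for d in nets.boxes_of('scene','plate_rear')]))
im=imaging.get_image('scene')[100:220,280:440];cv2.imwrite('pics/c5.png',cv2.resize(im,None,fx=5,fy=5,interpolation=cv2.INTER_CUBIC))
```

```text
[ 0.4906 -0.3413  0.0661  0.0686 -0.0941 -2.8007  0.008   0.079   0.0261] [0.0022 0.0016 0.0037 0.8624 0.5511 1.7825 0.0621 0.0958 0.036 ] 7.7
eef [ 0.4935 -0.3434  0.0705] yaw 1.6488756337816521 delta [-0.0072 -0.0008  0.0205] turn 0.0008793069867556458
[[289.4, 287.0]]
```

View pics/c5.png

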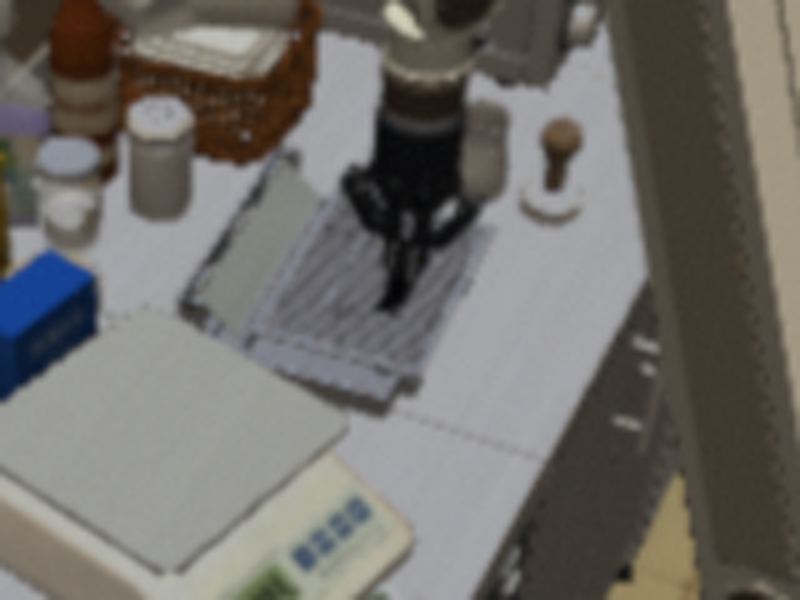

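The scene crop shows the plate level above the tray in front of the flap, with the tray's left rim visible beside it at about (320,375). I'm lowering a bit, then comparing plate and tray in the wrist view.

Call:
{"op": "jog_arm", "data": {"deltas": [[0, [-0.003, 0, 0.003], 0], [0, [-0.006, 0, 0.007], 0], [0, [-0.006, 0, 0.011], 0], [0, [-0.006, 0, 0.015], 0], [0, [-0.006, 0, 0.015], 0]]}}

```text
time_s: 8.3
eef_pos: [0.4918, -0.3479, 0.0521]
orientation: [-2.132, -2.305, 0.0]
force: [0.7, 0.5, -2.2]
finger_gap: 0.12
gripper_force: 78.9
```

Run:
```python
from h import *
import pickle
np.set_printoptions(precision=4,suppress=True)
s=[]
for i in range(6):
    im=imaging.get_image('wrist');x=read_state();s.append(np.r_[x['eef_pos'],x['force'],x['wrist_torque'],x['orientation']])
print(np.mean(s,0),x['time_s']);goal(.03,.05)
cv2.imwrite('pics/w6.png',im);cv2.imwrite('pics/w6b.png',cv2.resize(im[:200,160:480],(800,500),interpolation=cv2.INTER_CUBIC))
```

```text
[ 0.4925 -0.3484  0.0531 -0.1647 -0.5423 -2.7787 -0.0129  0.0292 -0.0064
  0.0002  0.0003  0.0001] 8.6
eef [ 0.4927 -0.3485  0.0535] yaw 1.6488793036724003 delta [-0.0021  0.0004  0.0035] turn 0.0008829768775038271
```

View pics/w6b.png

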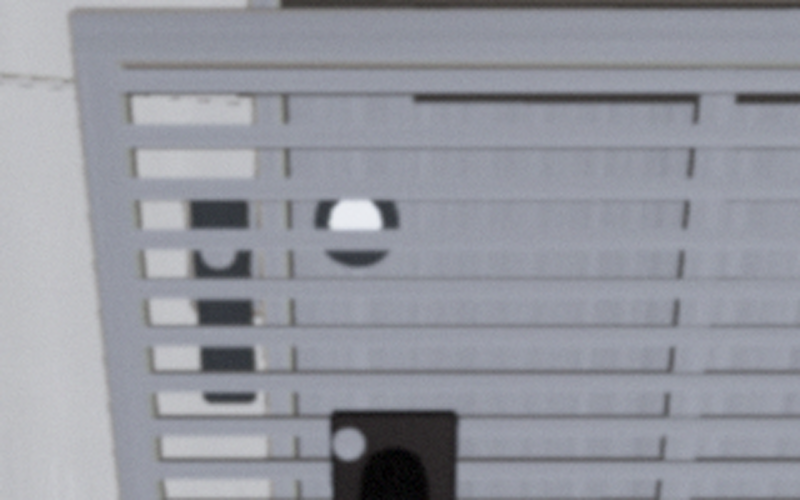

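The lifter is centred at crop (357,225) and the plate's front-left corner at (70,10). The clips sit under the plate at about (225,300).

Run:
```python
from h import *
np.set_printoptions(precision=4,suppress=True)
p=imaging.camera_params('wrist');T=np.array(p['tool_from_camera'])
def th(u,v,z):
    d=T[:3,:3]@[(u-p['cx'])/p['fx'],(v-p['cy'])/p['fy'],1];return T[:3,3]+d*(z-T[2,3])/d[2]
f=lambda x,y,z:th(160+x/2.5-.3,y/2.5-.3,z)
for off in(.013,.0155):
  zt=.040+off
  L=f(357,225,zt-.022);L2=f(355,222,zt-.029);C=f(70,10,off-.004)
  print(off,L,L2,C,'corner rel lifter: fwd(y)',C[1]-L[1],'left(x)',C[0]-L[0],C[0]-L2[0])
```

```text
0.013 [ 0.0772 -0.0063  0.031 ] [ 0.0778 -0.0064  0.024 ] [ 0.1106 -0.0516  0.009 ] corner rel lifter: fwd(y) -0.045320423282537735 left(x) 0.03337369835226042 0.032816754557155506
0.0155 [ 0.0772 -0.0064  0.0335] [ 0.0778 -0.0065  0.0265] [ 0.1111 -0.0525  0.0115] corner rel lifter: fwd(y) -0.046076950788000996 left(x) 0.033919176805041626 0.033354062194593095
```

Call:
{"op": "jog_arm", "data": {"deltas": [[0, [0, 0, 0.003], 0], [0, [0, 0, 0.006], 0], [0, [0, 0, 0.009], 0], [0, [0, 0, 0.009], 0], [0, [0, 0, 0.009], 0]]}}

```text
time_s: 9.1
eef_pos: [0.4928, -0.3485, 0.0465]
orientation: [2.132, 2.305, 0.0]
force: [-1.8, 2.3, 9.7]
finger_gap: 0.125
gripper_force: 80.7
```

```bash
cat > f.py <<'E'
from h import *
np.set_printoptions(precision=4,suppress=True)
s=[]
for i in range(6):
    imaging.get_image('wrist');x=read_state();s.append(np.r_[x['eef_pos'],x['force'],x['wrist_torque']])
print(np.mean(s,0),x['time_s']);goal(.067,.035)
E
python3 f.py
```

```text
[ 0.4928 -0.3485  0.0465 -2.0032  2.2686  9.4879  0.6121  1.053  -0.0222] 9.4
eef [ 0.4928 -0.3485  0.0465] yaw 1.6488893537149576 delta [-0.0021  0.0373  0.0115] turn 0.0008930269200611018
```

Call:
{"op": "jog_arm", "data": {"deltas": [[0, [0, 0, 0.001], 0], [0, [0, 0, 0.002], 0], [0, [0, 0, 0.003], 0], [0, [0, 0, 0.004], 0], [0, [0, 0, 0.004], 0]]}}

```text
time_s: 9.9
eef_pos: [0.4932, -0.3486, 0.046]
orientation: [2.13, 2.304, 0.0]
force: [-7.0, 6.3, 27.2]
finger_gap: 0.121
gripper_force: 83.7
```

```bash
python3 f.py
```

```text
[ 0.4932 -0.3486  0.046  -6.3505  6.802  27.0191  1.4829  2.5647 -0.0508] 10.2
eef [ 0.4932 -0.3486  0.046 ] yaw 1.6491337482322679 delta [-0.002   0.0369  0.0111] turn 0.0011374214373713887
```

Call:
{"op": "jog_arm", "data": {"deltas": [[0, [0, 0, -0.004], 0], [0, [0, 0, -0.007], 0], [0, [0, 0, -0.0075], 0], [0, [0, 0, -0.0075], 0], [0, [0, 0, -0.0075], 0]]}}

```text
time_s: 10.7
eef_pos: [0.4922, -0.3482, 0.0468]
orientation: [-2.132, -2.305, 0.0]
force: [0.4, 0.6, -2.9]
finger_gap: 0.128
gripper_force: 78.9
```

```bash
python3 f.py
```

```text
[ 0.4923 -0.3483  0.0472 -0.0726 -0.3584 -2.8904  0.005   0.0565  0.0175] 11.0
eef [ 0.4925 -0.3484  0.0475] yaw 1.6487832956235198 delta [-0.0023  0.0377  0.0125] turn 0.0007869688286232801
```

Call:
{"op": "jog_arm", "data": {"deltas": [[0, [0, 0.003, 0], 0], [0, [0, 0.007, 0], 0], [0, [0, 0.011, 0], 0], [0, [0, 0.015, 0], 0], [0, [0, 0.017, 0], 0]]}}

```text
time_s: 11.5
eef_pos: [0.5102, -0.3471, 0.0479]
orientation: [2.132, 2.307, 0.0]
force: [0.4, 0.6, -2.2]
finger_gap: 0.121
gripper_force: 78.9
```

Call:
{"op": "jog_arm", "data": {"deltas": [[0, [0, 0.002, 0], 0], [0, [0, 0.004, 0], 0], [0, [0, 0.006, 0], 0], [0, [0, 0.008, 0], 0], [0, [0, 0.008, 0], 0]]}}

```text
time_s: 12.0
eef_pos: [0.5178, -0.3465, 0.0478]
orientation: [2.133, 2.306, 0.0]
force: [0.8, -0.0, -3.2]
finger_gap: 0.126
gripper_force: 78.9
```

```bash
python3 f.py
python3 - <<'E'
import cv2
from plant import imaging
im=imaging.get_image('wrist')[:250,200:];cv2.imwrite('pics/w7.png',cv2.resize(im,None,fx=1.8,fy=1.8,interpolation=cv2.INTER_CUBIC))
E
```

```text
[ 0.5174 -0.3465  0.0478  0.0431 -0.1973 -2.873   0.005   0.0662  0.0113] 12.3
eef [ 0.5174 -0.3465  0.0478] yaw 1.64866598377471 delta [-0.0022  0.0127  0.0128] turn 0.000669656979813471
```

View pics/w7.png

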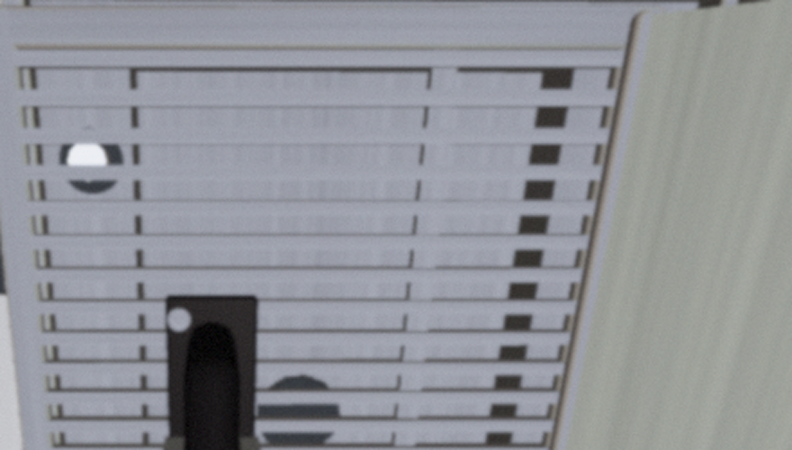

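The plate's rear edge is under the flap, whose edge runs down from about (635,15). The lifter shows at (90,160). I'm going in the rest of the way, then down.

Call:
{"op": "jog_arm", "data": {"deltas": [[0, [0, 0.003, 0], 0], [0, [0, 0.006, 0], 0], [0, [0, 0.009, 0], 0], [0, [0, 0.011, 0], 0], [0, [0, 0.011, 0], 0]]}}

```text
time_s: 12.85
eef_pos: [0.5289, -0.3456, 0.0477]
orientation: [2.133, 2.307, 0.0]
force: [-0.7, 0.1, -3.9]
finger_gap: 0.126
gripper_force: 78.9
```

```bash
python3 f.py
python3 - <<'E'
from h import *
im=imaging.get_image('wrist');cv2.imwrite('pics/w8.png',im)
g=im[60:110,200:300].min(2);print((g>200).sum(),[(x+200,y+60) for y,x in [np.argwhere(g>200).mean(0)]] if (g>200).any() else 0)
E
```

```text
[ 0.5284 -0.3456  0.0477 -0.0893 -0.1043 -2.4081  0.0069  0.0731 -0.0112] 13.15
eef [ 0.5283 -0.3457  0.0478] yaw 1.6486870354467 delta [-0.0022  0.0017  0.0128] turn 0.0006907086518035399
194 [(np.float64(224.98453608247422), np.float64(85.84536082474227))]
```

Call:
{"op": "jog_arm", "data": {"deltas": [[0, [0, 0.0005, 0.001], 0], [0, [0, 0.0005, 0.002], 0], [0, [0, 0.0005, 0.004], 0], [0, [0, 0.0005, 0.006], 0], [0, [0, 0.0005, 0.006], 0]]}}

```text
time_s: 13.7
eef_pos: [0.5291, -0.3457, 0.0423]
orientation: [2.133, 2.306, 0.0]
force: [-1.2, 0.4, 2.7]
finger_gap: 0.121
gripper_force: 79.6
```

```bash
python3 f.py
```

```text
[ 0.5291 -0.3457  0.0424 -1.0143  1.2558  2.7996  0.2007  0.4453 -0.0099] 14.0
eef [ 0.5291 -0.3457  0.0422] yaw 1.6488027887637213 delta [-0.0022  0.0009  0.0072] turn 0.0008064619688248342
```

Call:
{"op": "jog_arm", "data": {"deltas": [[0, [0, 0, 0.001], 0], [0, [0, 0, 0.002], 0], [0, [0, 0, 0.003], 0], [0, [0, 0, 0.004], 0], [0, [0, 0, 0.004], 0]]}}

```text
time_s: 14.5
eef_pos: [0.5292, -0.3457, 0.038]
orientation: [2.133, 2.306, 0.0]
force: [0.6, 1.4, 5.0]
finger_gap: 0.125
gripper_force: 80.0
```

```bash
python3 f.py
```

```text
[ 0.5291 -0.3457  0.038  -0.6586  0.9563  4.8753  0.2612  0.4895 -0.0123] 14.8
eef [ 0.5292 -0.3457  0.0381] yaw 1.6488541641338503 delta [-0.0021  0.0009  0.0031] turn 0.0008578373389538374
```

Call:
{"op": "jog_arm", "data": {"deltas": [[0, [0, 0, 0.001], 0], [0, [0, 0, 0.002], 0], [0, [0, 0, 0.003], 0], [0, [0, 0, 0.004], 0], [0, [0, 0, 0.004], 0]]}}

```text
time_s: 15.3
eef_pos: [0.529, -0.3458, 0.0368]
orientation: [2.132, 2.305, 0.001]
force: [-5.2, 3.7, 18.5]
finger_gap: 0.123
gripper_force: 82.1
```

```bash
python3 f.py
```

```text
[ 0.529  -0.3458  0.0368 -6.3135  3.9772 18.0324  0.9324  1.3123 -0.0177] 15.6
eef [ 0.529  -0.3458  0.0368] yaw 1.6485750833982211 delta [-0.0021  0.001   0.0018] turn 0.0005787566033246261
```

Call:
{"op": "jog_arm", "data": {"deltas": [[0, [0, 0, 0.001], 0], [0, [0, 0, 0.0015], 0], [0, [0, 0, 0.002], 0], [0, [0, 0, 0.002], 0], [0, [0, 0, 0.002], 0]]}}

```text
time_s: 16.1
eef_pos: [0.5291, -0.3458, 0.0368]
orientation: [2.132, 2.304, 0.001]
force: [-9.5, 6.4, 27.4]
finger_gap: 0.12
gripper_force: 83.5
```

```bash
python3 f.py
```

```text
[ 0.5291 -0.3458  0.0368 -9.014   6.0016 27.6194  1.4149  2.0269 -0.0043] 16.4
eef [ 0.5291 -0.3458  0.0368] yaw 1.6486073834318224 delta [-0.0021  0.001   0.0018] turn 0.0006110566369259551
```

Call:
{"op": "jog_arm", "data": {"deltas": [[0, [0, 0, -0.0005], 0], [0, [0, 0, -0.001], 0], [0, [0, 0, -0.001], 0], [0, [0, 0, -0.001], 0], [0, [0, 0, -0.001], 0]]}}

```text
time_s: 16.9
eef_pos: [0.5291, -0.3458, 0.0368]
orientation: [2.132, 2.305, 0.001]
force: [-7.8, 4.6, 23.1]
finger_gap: 0.127
gripper_force: 82.8
```

```bash
python3 f.py
python3 - <<'E'
from h import *
np.set_printoptions(precision=4,suppress=True)
e,m,a=tool();print(m[:,2])
# plate front-left corner & rear edge check from left edge in the wrist image
im=imaging.get_image('wrist');cv2.imwrite('pics/w9.png',im)
a8=cv2.imread('pics/w8.png')
# shift of plate (held) between images -> any slip/tilt in the grip; flap shift
g=lambda i,r:np.float32(cv2.cvtColor(i,6)[r])
for n,r in(('grip',np.s_[160:215,250:345]),('frontleft',np.s_[0:110,150:210]),('flap',np.s_[20:250,560:640])):
    print(n,cv2.phaseCorrelate(g(a8,r),g(im,r)))
E
```

```text
[ 0.5291 -0.3458  0.0368 -7.5386  4.7845 22.4169  1.1903  1.6427  0.0025] 17.2
eef [ 0.5291 -0.3458  0.0368] yaw 1.6485630321269378 delta [-0.0021  0.001   0.0018] turn 0.000566705332041284
[ 0.002 -0.001 -1.   ]
grip ((0.09306448628775144, 0.1718938026198984), 0.5204558776484596)
frontleft ((-11.50799411670458, 0.30566582844726753), 0.59421226978302)
flap ((18.30748600106935, 0.25762236682791695), 0.24585939615964889)
```

```bash
python3 -c "
from plant import order
print(order.hand_in())"
```

```text
the job is handed in; nothing more can be done
None
```

The plate is tucked under the flap, lowered into the recess and held down at about 22 N, with the tool level. I handed the job in at about 17 s; no verdict came back. I judged the seating from arm position, force and the wrist camera: the plate stopped hard after about 7 mm of lifter travel, with no sign of slip in the grip. I felt no load from the flap as the plate went under it, and the arm did not go near the cups, tamper or jug.

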